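# Nest the tapered sorting cup without wedging it

## Task

The steel sorting cup stands under the roof of the little plywood pigeonhole, so draw it out sideways through the open front by its tab handle, then nest it upright and centred in the rubber-lined holder cup. Push it down lightly, with about the weight of one kilo (8 to 10 N), for about half a second so that it sits snug, and stop there: pushed nearly twice as hard it wedges. Let go of it and leave the sponge, jar and lamp canopy where they are.

Things in the scene. Friction and masses are not known exactly. Their poses are not given: they have to be found in the camera images.
- cup_mid (a point): Centre (on the axis, half-way up, 47.5 mm above the underside) of the loose steel sorting cup, about 0.18 to 0.29 kg. The cup is 95 mm tall: round, tapering from 42 mm diameter at its underside to 60 mm at 62 mm height, then a straight collar of 60 mm diameter up to the rim; the inside is a dish 33 mm deep with a 3.5 mm wall, below that it is solid. z points up out of the mouth; the tab handle points to -x. The collar can be gripped across y.
- cup_tab (a point): Middle of the cup's tab handle: a flat upright bar 10 mm thick (y), 24 mm tall (z), running from the collar at x = -30 mm to x = -90 mm of the cup's axis, its middle 79 mm above the cup's underside and 62 mm in front (-x) of its axis. Same axes as the cup.
- cup: The same cup; origin at the centre of its underside, on its axis.
- cubby: Fixed plywood pigeonhole 130 mm deep (x), 116 mm wide (y), 122 mm tall. Origin on the table in the middle of the bay where the cup stands. Its open front looks to its own -x and lies 30 mm from the origin; the bay is 84 mm wide and 110 mm high under a 12 mm roof (15 mm above the cup); a 40 mm sill closes the foot of the back. The cup's tab sticks out of the front.
- holder: Fixed holder: a steel cup of 71 mm outside diameter on a wooden foot 120 x 120 x 15 mm, 90 mm tall in all. Origin on the table under its axis. Inside it is a tapered rubber sleeve with the cup's own taper, set at a depth that varies: the cup meets it with its underside between about 20 and 45 mm below the holder's rim. The sleeve starts to yield at about 3 N and then gives about 0.25 mm per newton over 3.5 mm before it is solid.
- holder_mouth (a point): Centre of the holder's mouth, level with its rim, 90 mm above the table; z up.
- sponge: Bystander: cleaning sponge 100 x 65 x 35 mm, origin at its underside.
- jar: Bystander: lidded glass jar, 72 mm diameter, 85 mm tall, origin at its underside.
- canopy: Bystander: dark metal lamp canopy, 110 mm diameter, 55 mm tall, origin at its underside.

How it is judged:
By the outcome, as a careful person would: the job done as asked, in the order asked, and still so for the second after the job is handed in, with the robot touching nothing.
It also fails if it takes over 61 s, if anything falls off the work surface, if the arm or the gripper's body presses on something with over 40 N, if the wrist force passes 120 N, or if a joint passes its speed limit or range.

## Robot

A 6-joint arm with a two-finger parallel gripper is mounted at the origin on the work surface. World frame = base frame: x ahead of the robot, y to its left, z up, the work surface at z = 0. Lengths are in m, angles in degrees, forces in N, time in s.
With the tool pointing down it reaches from about 0.4 to 0.825 m from the base axis. Payload 7 kg.
Tool frame: the origin (TCP) lies at the very end of the fingers, on their centre line; the grasp point (between the pads) lies behind it (r.grasp_offset is the z of the grasp point in the tool frame, in m); z points along the fingers, y is the direction in which the jaws open and shut (so a half turn about z gives the same grasp; the last joint's range is limited). The gripper opens to 88 mm and grips with 3 to 60 N. Pads are 19 mm wide; open, the fingers measure 130 mm over their backs; the gripper's body (78 mm by 193 mm) begins 47 mm behind the grasp point.
Start: joints at [16.507, 20.546, 0.682, 0, -70.136, -16.507], TCP at [0.675, -0, 0.227] pointing down, gripper open.
Joint ranges: [-176.03, 176.03], [-82.01, 121.73], [-58.28, 71.71], [-173.87, 95.51], [-174.79, -0.11], [-173.66, 173.66]. Speed limits (degrees/s): [136.94, 136.94, 172.46, 180, 180, 180].

## Interface

Orientations are given as [roll, pitch, yaw] about the fixed x, y, z axes, in that order (R = Rz(yaw) Ry(pitch) Rx(roll)).
In Python, from plant import r gives the robot as it stands. The module is installed in compiled form; this text tells all that it offers.
- The arm moves only by the tool servo_tool, never from a script. Its argument "targets" is a list of rows, each an object of numbers: "dx", "dy", "dz": the shift along the world's x, y, z in cm; "spin": the turn about the world's z in rad; "grip": the opening in per cent of the stroke, from 0 (shut) to 100 (fully open). A call has exactly 10 rows; each row is the pose to reach, as a shift and turn from the pose commanded when the call began; what a row does not reach only later rows make up. A row lasts 1/12 s, in which the tool goes at most 41.7 mm and 7.16 degrees, less where a joint would pass 70% of its speed; a pose out of reach is approached as far as the arm can. A call with a gripper value outside its range is refused whole. The fingers move at their own pace and stop on an object; "squeeze" is the grip in N (left out, the last holds). Time passes only in rows, so rows that repeat a pose let the fingers close, or fill a call up. It gives the time, the measured TCP pose, the force and the opening at its end, in the units of the state.
- r.get_state(): the state, without advancing time (a new reading comes with each control period).
- r.capture(name): name is "scene" or "side" or "wrist"; returns the picture (384x512x3 uint8, blue, green, red); there is no depth.
- r.get_calibration(name): a dict with "K" (3x3 intrinsics, pixels), "extrinsics" (4x4, takes a point from camera to world coordinates). Camera axes: x right, y down, z forward; pixel columns grow to the right and rows downward; lengths in m; the calibration is good to about 2 mm. The wrist camera is an equidistant fisheye: a pixel r from the principal point sees the ray r / f radians off the axis. A picture is of the moment at which its call begins: read the wrist's pose just before it. get_calibration takes no time and is no camera call; for the wrist camera it gives the pose at the moment of the call.
- r.close_job(): hands the job in, once; it reports no verdict.
Trained networks look in the newest picture that a camera, given by its name, has taken for a name from the list of things; names that differ only in an ending like _2 or _b are one class to them, and where a whole thing is asked for, a point or a joint stands for the part that bears it (a point fixed in the world has none). Each returns a list of dicts, best first, with "p" (0 to 1); they miss things now and then, are a little off and sometimes report something else, mostly with a low value. They report only what shows in the picture. A call takes as long as a camera call.
- r.cut_out(name, camera): "mask" (384x512 bool, what is visible of it) and "extent" ([left, top, right, bottom] in pixels, round what is visible of it).
The state is a dict: "time_s": time; "joints": joint angles; "qd": joint speeds; "joint_torque": joint torques, N m; "tcp_pos": TCP position; "eef_rot": TCP orientation; "contact_force": force on the tool from outside, world axes, zero at the start; "moment": the same for the moment, N m; "gripper_width": finger opening in m.
Only numpy, scipy, OpenCV 4.12 (cv2) and the standard library are available. Lean on these libraries where they do the work, as an engineer would, in place of code of your own. Each camera call takes 0.05 s, during which the arm holds its last target. There are 200 camera calls.

## Working session

There is one attempt and no reset: what is moved stays moved. The work goes in short steps, Python scripts to look and compute and a tool call to move; the robot and the scene stay as the last step left them, time stands still between calls to the robot, and variables do not carry over. Pictures are saved under pics/ and viewed, about 8 in all and at most 12, crops included, and the job is handed in when it is done.

Besides the shell and the picture viewer there is one more tool, called by a JSON object that holds its "api" and its "payload", one argument or row to a line. servo_tool: Moves the arm, as the interface text tells. Its arguments: {"type":"object","properties":{"targets":{"type":"array"},"squeeze":{"type":"number"}},"required":["targets"]}

```bash
mkdir -p pics
cat > h.py <<'E'
import numpy as np, cv2
from plant import r
def ray(name,uv,cal=None):
    c=cal or r.get_calibration(name);K=np.array(c["K"]);T=np.array(c["extrinsics"])
    p=np.array([(uv[0]-K[0,2])/K[0,0],(uv[1]-K[1,2])/K[1,1]])
    if name=="wrist":
        t=np.hypot(*p);d=np.r_[p/max(t,1e-9)*np.sin(t),np.cos(t)]
    else: d=np.r_[p,1]
    return T[:3,3],T[:3,:3]@d
def at_z(name,uv,z,cal=None):
    o,d=ray(name,uv,cal);return o+d*(z-o[2])/d[2]
def proj(name,P,cal=None):
    c=cal or r.get_calibration(name);K=np.array(c["K"]);T=np.array(c["extrinsics"])
    q=T[:3,:3].T@(np.array(P)-T[:3,3])
    if name=="wrist":
        a=np.arctan2(np.hypot(q[0],q[1]),q[2]);n=np.hypot(q[0],q[1]);p=q[:2]/max(n,1e-9)*a
    else:p=q[:2]/q[2]
    return p[0]*K[0,0]+K[0,2],p[1]*K[1,1]+K[1,2]
E
python3 - <<'E'
from h import *
np.set_printoptions(precision=4,suppress=True)
ims=[]
for n in ["scene","side","wrist"]:
    im=r.capture(n);ims.append(im);c=r.get_calibration(n);print(n,np.array(c["K"]).tolist(),np.array(c["extrinsics"]).round(3).tolist())
    for t in ["cup","cup_tab","cubby","holder","sponge","jar","canopy"]:
        for d in r.cut_out(t,n)[:2]:print(t,round(d["p"],2),np.array(d["extent"]).round(),end=' ')
    print()
    cv2.imwrite(f"pics/a_{n}.png",im)
s=r.get_state();print(s,r.grasp_offset)
E
```

```text
scene [[398.03317418416356, 0.0, 251.2187772815445], [0.0, 398.03317418416356, 190.797114855087], [0.0, 0.0, 1.0]] [[-0.131, 0.82, -0.557, 1.293], [0.991, 0.106, -0.077, 0.075], [-0.004, -0.563, -0.827, 1.079], [0.0, 0.0, 0.0, 1.0]]
cup 0.7 [132. 142. 159. 174.] cup 0.61 [284. 192. 326. 230.] cup_tab 0.4 [182. 170. 188. 176.] cubby 0.66 [140. 172. 200. 235.] holder 0.86 [280. 192. 326. 231.] sponge 0.82 [130. 141. 158. 174.] jar 0.91 [242. 218. 261. 248.] canopy 0.65 [374. 173. 404. 201.] 
side [[351.4281993147329, 0.0, 258.76002890407506], [0.0, 351.4281993147329, 194.92467435386428], [0.0, 0.0, 1.0]] [[-0.909, -0.29, 0.3, 0.325], [-0.417, 0.617, -0.667, 0.646], [0.008, -0.732, -0.682, 0.731], [0.0, 0.0, 0.0, 1.0]]
cup 0.55 [281. 133. 304. 164.] cup_tab 0.76 [276. 140. 305. 164.] cup_tab 0.49 [203. 213. 260. 267.] cubby 0.67 [248. 120. 298. 172.] holder 0.96 [204. 212. 258. 268.] sponge 0.85 [324. 131. 354. 158.] jar 0.63 [210. 170. 235. 207.] canopy 0.56 [198. 336. 254. 384.] 
wrist [[297.3186396354542, 0.0, 251.8810813798185], [0.0, 297.3186396354542, 188.64751188442185], [0.0, 0.0, 1.0]] [[-1.0, 0.001, -0.001, 0.676], [0.001, 0.968, 0.249, -0.066], [0.001, 0.249, -0.968, 0.385], [0.0, 0.0, 0.0, 1.0]]
cubby 0.59 [185.   2. 289.  21.] holder 0.68 [241. 218. 332. 287.] jar 0.63 [156. 132. 230. 202.] canopy 0.54 [350. 359. 364. 384.] canopy 0.4 [159. 135. 228. 202.] 
{'time_s': 1.2, 'joints': array([ 16.5052,  20.5466,   0.6816,   0.0006, -70.1352, -16.5073]), 'qd': array([ 0.0002,  0.0617, -0.0485,  0.0467, -0.045 , -0.0158]), 'joint_torque': array([  0.0029, -58.2394,  29.3289,   7.0022,   0.0126,  -0.0001]), 'tcp_pos': array([ 0.675 , -0.    ,  0.2266]), 'eef_rot': array([-180.    ,   -0.0006,  -90.0019]), 'contact_force': array([-0.0218, -0.4456,  0.2919]), 'moment': array([ 0.0116,  0.0418, -0.039 ]), 'gripper_width': 0.08751062143347274} -0.0188
```

Run:
```python
import cv2,numpy as np
a=cv2.imread("pics/a_scene.png")[110:270,110:310];b=cv2.imread("pics/a_side.png")[100:280,180:370]
a=cv2.resize(a,(400*1,320),interpolation=cv2.INTER_CUBIC);b=cv2.resize(b,None,fx=320/180,fy=320/180,interpolation=cv2.INTER_CUBIC)
cv2.imwrite("pics/b.png",np.hstack([cv2.resize(a,None,fx=1.1,fy=1.1)[:320],b]))
```

```text
(no output)
```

View pics/a_scene.png

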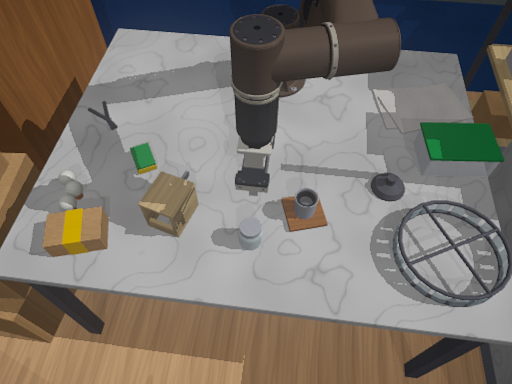

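View pics/a_side.png

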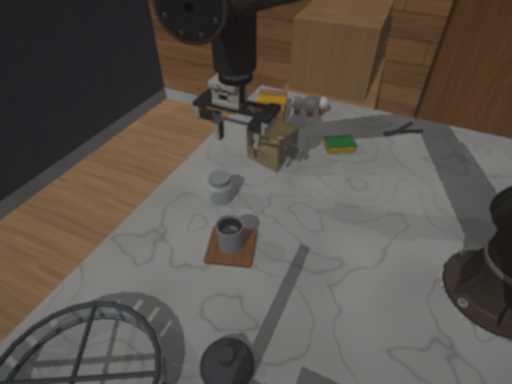

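Scene: the holder is at (306,203) on its foot, the cubby at (168,203) with the tab at about (184,177), the jar at (250,235), the sponge at (144,157) and the canopy at (388,186). In the side view, the tab sticks out at about (297,150).

```bash
python3 - <<'E'
from h import *
np.set_printoptions(precision=3,suppress=True)
for n,uv,z,l in [("scene",(306,197),.09,"holder rim"),("side",(230,224),.09,"holder rim"),
 ("scene",(184,177),.085,"tab"),("side",(298,150),.085,"tab"),("scene",(250,224),.085,"jar"),("side",(219,178),.085,"jar"),
 ("scene",(166,178),.122,"roofA"),("scene",(197,190),.122,"roofB"),("scene",(175,213),.122,"C"),("scene",(142,200),.122,"D"),("scene",(388,180),.055,"can"),("scene",(144,156),.035,"sponge")]:
    print(l,n,at_z(n,uv,z)[:2])
E
python3 -c "
import cv2
a=cv2.imread('pics/a_scene.png')[130:260,120:340];cv2.imwrite('pics/c.png',cv2.resize(a,None,fx=3.6,fy=3.6,interpolation=cv2.INTER_CUBIC))"
```

```text
holder rim scene [0.628 0.148]
holder rim side [0.627 0.144]
tab scene [ 0.598 -0.231]
tab side [ 0.584 -0.226]
jar scene [ 0.737 -0.006]
jar side [ 0.741 -0.002]
roofA scene [ 0.635 -0.272]
roofB scene [ 0.665 -0.171]
C scene [ 0.75  -0.216]
D scene [ 0.72 -0.32]
can scene [0.507 0.404]
sponge scene [ 0.495 -0.4  ]
```

View pics/c.png

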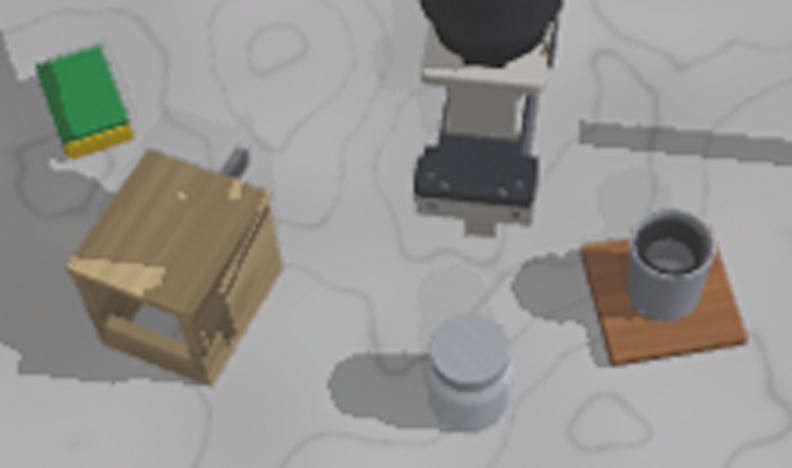

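The zoom shows the cubby's roof corners at (162,172), (195,184), (172,217) and (139,204), and its front faces the upper right. The tab tip is at (187,172).

Run:
```python
from h import *
np.set_printoptions(precision=3,suppress=True)
P=[at_z("scene",u,.122)[:2] for u in [(162.2,171.7),(195.3,183.6),(171.9,216.7),(138.9,204.4)]]
print(*P);c=np.mean(P,0)
for a,b in [(0,1),(3,2),(0,3),(1,2)]:
    d=P[b]-P[a];print(np.hypot(*d),np.degrees(np.arctan2(d[1],d[0])))
print("roof centre",c,"tab tip",at_z("scene",(186.7,172.5),.091)[:2],"tabroot",at_z("scene",(181,178),.091)[:2])
```

```text
[ 0.613 -0.289] [ 0.644 -0.181] [ 0.763 -0.222] [ 0.735 -0.325]
0.11229946989765173 74.32282506983094
0.10674090887804072 75.01910385687663
0.1272643905018422 -16.492204496553583
0.12617022230656733 -19.028960889470277
roof centre [ 0.689 -0.254] tab tip [ 0.585 -0.224] tabroot [ 0.607 -0.237]
```

{"api": "servo_tool", "payload": {
  "targets": [
    {"dx": -1, "dy": -2, "dz": 1, "spin": -0.1, "grip": 100},
    {"dx": -2, "dy": -4, "dz": 1, "spin": -0.22, "grip": 100},
    {"dx": -3, "dy": -7, "dz": 1, "spin": -0.34, "grip": 100},
    {"dx": -4, "dy": -10, "dz": 1, "spin": -0.46, "grip": 100},
    {"dx": -5, "dy": -13, "dz": 1, "spin": -0.58, "grip": 100},
    {"dx": -6, "dy": -15, "dz": 1, "spin": -0.7, "grip": 100},
    {"dx": -7, "dy": -17, "dz": 1, "spin": -0.82, "grip": 100},
    {"dx": -8, "dy": -19, "dz": 1, "spin": -0.94, "grip": 100},
    {"dx": -9, "dy": -21, "dz": 1, "spin": -1.06, "grip": 100},
    {"dx": -9.5, "dy": -22, "dz": 1, "spin": -1.18, "grip": 100}
  ]
}}

```text
time_s: 2.03
tcp_pos: [0.5788, -0.2219, 0.2368]
eef_rot: [-180.0, -0.0, -158.0]
contact_force: [-0.0, -0.3, -0.7]
gripper_width: 0.0881
```

{"api": "servo_tool", "payload": {
  "targets": [
    {"dx": 0, "dy": 0, "dz": 0, "spin": -0.12, "grip": 100},
    {"dx": 0, "dy": 0, "dz": 0, "spin": -0.24, "grip": 100},
    {"dx": 0, "dy": 0, "dz": 0, "spin": -0.36, "grip": 100},
    {"dx": 0, "dy": 0, "dz": 0, "spin": -0.48, "grip": 100},
    {"dx": 0, "dy": 0, "dz": 0, "spin": -0.6, "grip": 100},
    {"dx": 0, "dy": 0, "dz": 0, "spin": -0.67, "grip": 100},
    {"dx": 0, "dy": 0, "dz": 0, "spin": -0.67, "grip": 100},
    {"dx": 0, "dy": 0, "dz": 0, "spin": -0.67, "grip": 100},
    {"dx": 0, "dy": 0, "dz": 0, "spin": -0.67, "grip": 100},
    {"dx": 0, "dy": 0, "dz": 0, "spin": -0.67, "grip": 100}
  ]
}}

```text
time_s: 2.87
tcp_pos: [0.58, -0.22, 0.2366]
eef_rot: [-180.0, 0.0, 164.1]
contact_force: [-0.7, 0.5, -0.2]
gripper_width: 0.0876
```

Run:
```python
from h import *
s=r.get_state();print(s["tcp_pos"],s["eef_rot"],s["joints"],s["contact_force"])
im=r.capture("wrist")
import pickle;pickle.dump(r.get_calibration("wrist"),open("w1.pkl","wb"))
for t in ["cup","cup_tab","cubby"]:
    for d in r.cut_out(t,"wrist")[:2]:print(t,round(d["p"],2),np.array(d["extent"]).round())
cv2.imwrite("pics/w1.png",cv2.resize(im,(768,576),interpolation=cv2.INTER_CUBIC))
```

```text
[ 0.57997679 -0.22001781  0.23657423] [-1.79999883e+02  7.52103766e-04  1.64106472e+02] [-2.76324429e+00  1.50952203e+01 -5.75761054e+00  3.04321293e-04
 -6.91464632e+01 -1.03130392e+02] [-0.65403455  0.45129194 -0.19788695]
cup 0.87 [222. 168. 262. 228.]
cup_tab 0.76 [225. 170. 262. 231.]
cubby 0.7 [187. 200. 301. 293.]
```

View pics/w1.png

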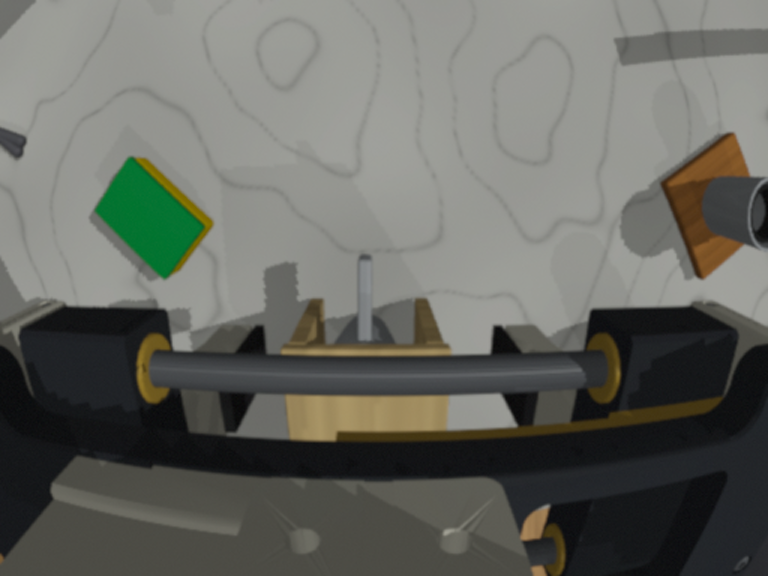

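The wrist view shows the tab from tip (364,256) to root (366,338) in the 1.5x picture. The roof front edge runs from (285,348) to (450,345), and the jaws straddle the scene. Next I compute positions.

Run:
```python
from h import *
import pickle;c=pickle.load(open("w1.pkl","rb"))
np.set_printoptions(precision=4,suppress=True)
f=lambda u,z:at_z("wrist",np.array(u)/1.5,z,c)[:2]
a,b=f((364.5,257),.091),f((366,338),.091);d=b-a
e,g=f((284,349),.122),f((450,347),.122)
print(a,b,np.hypot(*d),np.degrees(np.arctan2(d[1],d[0])),"roof",e,g,np.hypot(*(g-e)),np.degrees(np.arctan2(*(g-e)[::-1])))
x=np.array([np.cos(np.radians(-15.9)),np.sin(np.radians(-15.9))])
print("front mid",(e+g)/2,"tip from front",(a-(e+g)/2)@x)
# mask direction
r.capture  # no call
```

```text
[ 0.5709 -0.2267] [ 0.6288 -0.2427] 0.060106853721219586 -15.361339799546007 roof [ 0.6104 -0.294 ] [ 0.6393 -0.1866] 0.1111880781241841 74.96908367847914
front mid [ 0.6248 -0.2403] tip from front -0.05559846167069969
```

{"api": "servo_tool", "payload": {
  "targets": [
    {"dx": 0.5, "dy": -1.1, "dz": -1, "spin": 0.01, "grip": 100},
    {"dx": 0.5, "dy": -1.1, "dz": -4, "spin": 0.01, "grip": 100},
    {"dx": 0.5, "dy": -1.1, "dz": -7, "spin": 0.01, "grip": 100},
    {"dx": 0.5, "dy": -1.1, "dz": -10, "spin": 0.01, "grip": 100},
    {"dx": 0.5, "dy": -1.1, "dz": -12.5, "spin": 0.01, "grip": 100},
    {"dx": 0.5, "dy": -1.1, "dz": -14.5, "spin": 0.01, "grip": 100},
    {"dx": 0.5, "dy": -1.1, "dz": -16, "spin": 0.01, "grip": 100},
    {"dx": 0.5, "dy": -1.1, "dz": -17, "spin": 0.01, "grip": 100},
    {"dx": 0.5, "dy": -1.1, "dz": -17.4, "spin": 0.01, "grip": 100},
    {"dx": 0.5, "dy": -1.1, "dz": -17.4, "spin": 0.01, "grip": 100}
  ]
}}

```text
time_s: 3.9
tcp_pos: [0.5847, -0.231, 0.0619]
eef_rot: [-180.0, -0.1, 164.6]
contact_force: [0.5, -0.1, 0.1]
gripper_width: 0.0874
```

{"api": "servo_tool", "payload": {
  "squeeze": 40,
  "targets": [
    {"dx": 0, "dy": 0, "dz": 0, "spin": 0, "grip": 60},
    {"dx": 0, "dy": 0, "dz": 0, "spin": 0, "grip": 40},
    {"dx": 0, "dy": 0, "dz": 0, "spin": 0, "grip": 25},
    {"dx": 0, "dy": 0, "dz": 0, "spin": 0, "grip": 20},
    {"dx": 0, "dy": 0, "dz": 0, "spin": 0, "grip": 15},
    {"dx": 0, "dy": 0, "dz": 0, "spin": 0, "grip": 10},
    {"dx": 0, "dy": 0, "dz": 0, "spin": 0, "grip": 5},
    {"dx": 0, "dy": 0, "dz": 0, "spin": 0, "grip": 0},
    {"dx": 0, "dy": 0, "dz": 0, "spin": 0, "grip": 0},
    {"dx": 0, "dy": 0, "dz": 0, "spin": 0, "grip": 0}
  ]
}}

```text
time_s: 4.73
tcp_pos: [0.5849, -0.231, 0.0625]
eef_rot: [-180.0, -0.0, 164.6]
contact_force: [1.4, 0.7, -0.0]
gripper_width: 0.0266
```

{"api": "servo_tool", "payload": {
  "targets": [
    {"dx": 0, "dy": 0, "dz": 0, "spin": 0, "grip": 0},
    {"dx": 0, "dy": 0, "dz": 0, "spin": 0, "grip": 0},
    {"dx": 0, "dy": 0, "dz": 0, "spin": 0, "grip": 0},
    {"dx": 0, "dy": 0, "dz": 0, "spin": 0, "grip": 0},
    {"dx": 0, "dy": 0, "dz": 0, "spin": 0, "grip": 0},
    {"dx": 0, "dy": 0, "dz": 0, "spin": 0, "grip": 0},
    {"dx": 0, "dy": 0, "dz": 0, "spin": 0, "grip": 0},
    {"dx": 0, "dy": 0, "dz": 0, "spin": 0, "grip": 0},
    {"dx": 0, "dy": 0, "dz": 0, "spin": 0, "grip": 0},
    {"dx": 0, "dy": 0, "dz": 0, "spin": 0, "grip": 0}
  ]
}}

```text
time_s: 5.57
tcp_pos: [0.585, -0.231, 0.0625]
eef_rot: [-180.0, 0.0, 164.6]
contact_force: [0.7, -0.2, -0.4]
gripper_width: 0.0095
```

{"api": "servo_tool", "payload": {
  "targets": [
    {"dx": -0.3, "dy": 0.08, "dz": 0, "spin": 0, "grip": 0},
    {"dx": -1.0, "dy": 0.27, "dz": 0, "spin": 0, "grip": 0},
    {"dx": -2.0, "dy": 0.55, "dz": 0, "spin": 0, "grip": 0},
    {"dx": -3.2, "dy": 0.88, "dz": 0, "spin": 0, "grip": 0},
    {"dx": -4.5, "dy": 1.24, "dz": 0, "spin": 0, "grip": 0},
    {"dx": -5.8, "dy": 1.6, "dz": 0, "spin": 0, "grip": 0},
    {"dx": -7.1, "dy": 1.95, "dz": 0, "spin": 0, "grip": 0},
    {"dx": -8.3, "dy": 2.28, "dz": 0, "spin": 0, "grip": 0},
    {"dx": -9.2, "dy": 2.53, "dz": 0, "spin": 0, "grip": 0},
    {"dx": -9.6, "dy": 2.65, "dz": 0, "spin": 0, "grip": 0}
  ]
}}

```text
time_s: 6.4
tcp_pos: [0.4869, -0.2041, 0.0627]
eef_rot: [180.0, -0.0, 164.6]
contact_force: [-0.0, 0.4, -1.1]
gripper_width: 0.0095
```

Run:
```python
from h import *
import pickle
c=r.get_calibration("wrist");pickle.dump(c,open("w2.pkl","wb"))
w=r.capture("wrist");b=r.capture("scene")
cv2.imwrite("pics/w2.png",np.hstack([w[60:360,100:420],cv2.resize(b[130:250,110:230],(300,300),interpolation=cv2.INTER_CUBIC)]))
s=r.get_state();print(s["tcp_pos"],s["eef_rot"],s["contact_force"],s["gripper_width"])
```

```text
[ 0.48779388 -0.20427677  0.06272505] [ 1.79998689e+02 -3.76731488e-02  1.64579152e+02] [-0.6513971   0.27842605 -2.21463124] 0.009556064447436317
```

View pics/w2.png

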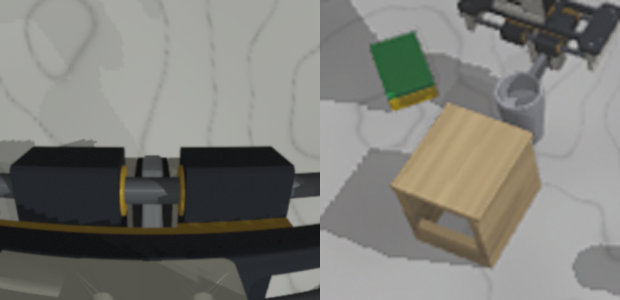

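The cup is out of the bay and standing upright in front of the cubby. I'll release the tab, rise and move over the collar.

{"api": "servo_tool", "payload": {
  "targets": [
    {"dx": 0, "dy": 0, "dz": 0, "grip": 100},
    {"dx": 0, "dy": 0, "dz": 0, "grip": 100},
    {"dx": 0, "dy": 0, "dz": 0, "grip": 100},
    {"dx": 0, "dy": 0, "dz": 0.5, "grip": 100},
    {"dx": 0, "dy": 0, "dz": 2, "grip": 100},
    {"dx": 0, "dy": 0, "dz": 5, "grip": 100},
    {"dx": 0, "dy": 0, "dz": 8, "grip": 100},
    {"dx": 1.5, "dy": -0.4, "dz": 10, "grip": 100},
    {"dx": 4.5, "dy": -1.2, "dz": 10, "grip": 100},
    {"dx": 7.2, "dy": -2.0, "dz": 10, "grip": 100}
  ]
}}

```text
validation failed for argument at $.ta...
```

Run:
```python
from h import *
import pickle
s=r.get_state();print(s["tcp_pos"],s["eef_rot"],s["contact_force"],s["gripper_width"])
c=r.get_calibration("wrist");pickle.dump(c,open("w3.pkl","wb"))
w=r.capture("wrist");b=r.capture("scene");d=r.capture("side")
for n in ["scene","wrist"]:
  for t in ["cup","holder"]:
    for o in r.cut_out(t,n)[:2]:print(n,t,round(o["p"],2),np.array(o["extent"]).round())
cv2.imwrite("pics/b3.png",b);cv2.imwrite("pics/s3.png",d)
k=lambda im:cv2.resize(im,(270,270),interpolation=cv2.INTER_CUBIC)
cv2.imwrite("pics/w3.png",np.vstack([w[20:300,:],np.hstack([k(b[140:200,160:220])[:,:256],k(d[120:180,270:330])[:,:256]])]))
for n in ["scene","side"]:print([np.round(proj(n,[.561,-.224,z]),1) for z in (0,.095)])
```

```text
[ 0.48779388 -0.20427677  0.06272505] [ 1.79998689e+02 -3.76731488e-02  1.64579152e+02] [-0.6513971   0.27842605 -2.21463124] 0.009556064447436317
scene cup 0.79 [178. 154. 199. 186.]
scene cup 0.39 [241. 218. 261. 249.]
scene holder 0.86 [281. 190. 330. 228.]
wrist cup 0.65 [242. 212. 261. 286.]
[array([192.2, 183.3]), array([188.3, 165.8])]
[array([302.3, 173.3]), array([305.1, 149.5])]
```

View pics/w3.png

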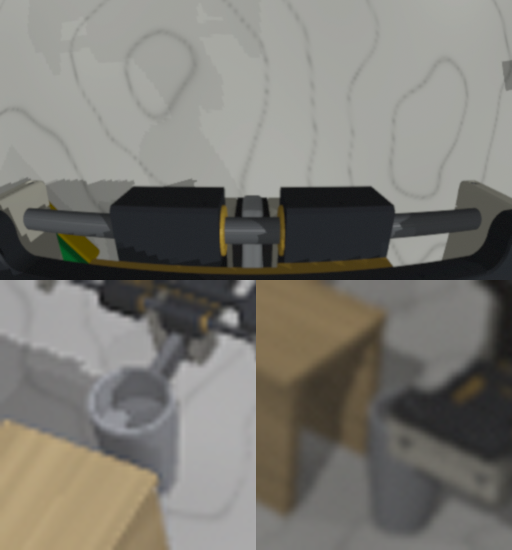

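The move was refused because the spin value was missing. The picture shows the cup upright in front of the cubby, with its rim centre at about (190,167) in the scene view.

{"api": "servo_tool", "payload": {
  "targets": [
    {"dx": 0, "dy": 0, "dz": 0, "spin": 0, "grip": 100},
    {"dx": 0, "dy": 0, "dz": 0, "spin": 0, "grip": 100},
    {"dx": 0, "dy": 0, "dz": 0, "spin": 0, "grip": 100},
    {"dx": 0, "dy": 0, "dz": 0.5, "spin": 0, "grip": 100},
    {"dx": 0, "dy": 0, "dz": 2, "spin": 0, "grip": 100},
    {"dx": 0, "dy": 0, "dz": 5, "spin": 0, "grip": 100},
    {"dx": 0, "dy": 0, "dz": 8, "spin": 0, "grip": 100},
    {"dx": 1.5, "dy": -0.4, "dz": 10, "spin": 0, "grip": 100},
    {"dx": 4.5, "dy": -1.2, "dz": 10, "spin": 0, "grip": 100},
    {"dx": 7.2, "dy": -2.0, "dz": 10, "spin": 0, "grip": 100}
  ]
}}

```text
time_s: 7.68
tcp_pos: [0.5631, -0.2249, 0.1659]
eef_rot: [180.0, 0.3, 164.6]
contact_force: [0.7, 0.7, 0.4]
gripper_width: 0.0709
```

Run:
```python
from h import *
import pickle
s=r.get_state();print(s["tcp_pos"],s["eef_rot"],s["contact_force"],s["gripper_width"])
print(at_z("scene",(190,167),.095))
c=r.get_calibration("wrist");pickle.dump(c,open("w3.pkl","wb"))
w=r.capture("wrist")
for t in ["cup","cup_tab"]:
    for o in r.cut_out(t,"wrist")[:2]:print(t,round(o["p"],2),np.array(o["extent"]).round())
cv2.imwrite("pics/w4.png",cv2.resize(w[100:300,140:360],(660,600),interpolation=cv2.INTER_CUBIC))
```

```text
[ 0.56306965 -0.22488624  0.16585765] [179.95438769   0.30650303 164.61037791] [0.71842994 0.71164026 0.38949169] 0.07089886445215919
[ 0.5650715  -0.21768018  0.095     ]
cup 0.76 [213.  83. 282. 235.]
cup_tab 0.97 [214.  86. 291. 232.]
```

View pics/w4.png

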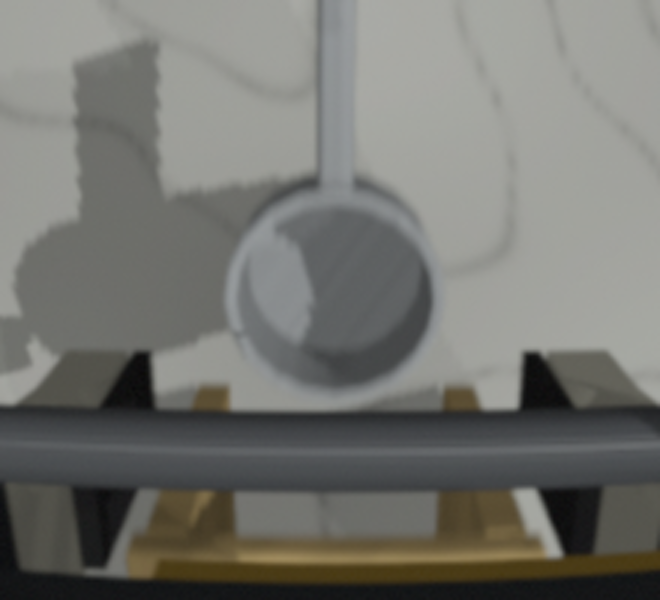

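The cup is seen from above. In the crop its rim runs from about x 226 to 440 and y 186 to 402, so the centre is at (333,293), which is pixel (251,197.6).

Run:
```python
from h import *
import pickle;c=pickle.load(open("w3.pkl","rb"))
f=lambda x,y:at_z("wrist",(140+x/3,100+y/3),.095,c)[:2]
P=[f(226,293),f(440,293),f(333,187),f(333,402)];print(np.round(P,4),np.hypot(*(P[1]-P[0])),np.hypot(*(P[3]-P[2])),(P[0]+P[1])/2,(P[2]+P[3])/2)
# joint path check
```

```text
[[ 0.5558 -0.253 ]
 [ 0.5711 -0.1976]
 [ 0.5357 -0.2176]
 [ 0.5939 -0.2337]] 0.05749923741677414 0.060373931777636176 [ 0.56341392 -0.22530329] [ 0.56482909 -0.22568867]
```

{"api": "servo_tool", "payload": {
  "targets": [
    {"dx": 0.35, "dy": -0.1, "dz": 0, "spin": 0, "grip": 100},
    {"dx": 0.35, "dy": -0.1, "dz": 0, "spin": 0, "grip": 100},
    {"dx": 0.35, "dy": -0.1, "dz": 0, "spin": 0, "grip": 100},
    {"dx": 0.35, "dy": -0.1, "dz": -2, "spin": 0, "grip": 100},
    {"dx": 0.35, "dy": -0.1, "dz": -4, "spin": 0, "grip": 100},
    {"dx": 0.35, "dy": -0.1, "dz": -6.5, "spin": 0, "grip": 100},
    {"dx": 0.35, "dy": -0.1, "dz": -8.5, "spin": 0, "grip": 100},
    {"dx": 0.35, "dy": -0.1, "dz": -9.7, "spin": 0, "grip": 100},
    {"dx": 0.35, "dy": -0.1, "dz": -10, "spin": 0, "grip": 100},
    {"dx": 0.35, "dy": -0.1, "dz": -10, "spin": 0, "grip": 100}
  ]
}}

```text
time_s: 8.67
tcp_pos: [0.5637, -0.2254, 0.062]
eef_rot: [-180.0, -0.1, 164.6]
contact_force: [-0.0, -0.3, 1.1]
gripper_width: 0.0876
```

{"api": "servo_tool", "payload": {
  "squeeze": 40,
  "targets": [
    {"dx": 0, "dy": 0, "dz": 0, "spin": 0, "grip": 80},
    {"dx": 0, "dy": 0, "dz": 0, "spin": 0, "grip": 70},
    {"dx": 0, "dy": 0, "dz": 0, "spin": 0, "grip": 60},
    {"dx": 0, "dy": 0, "dz": 0, "spin": 0, "grip": 55},
    {"dx": 0, "dy": 0, "dz": 0, "spin": 0, "grip": 50},
    {"dx": 0, "dy": 0, "dz": 0, "spin": 0, "grip": 50},
    {"dx": 0, "dy": 0, "dz": 0, "spin": 0, "grip": 50},
    {"dx": 0, "dy": 0, "dz": 0, "spin": 0, "grip": 50},
    {"dx": 0, "dy": 0, "dz": 0, "spin": 0, "grip": 50},
    {"dx": 0, "dy": 0, "dz": 0, "spin": 0, "grip": 50}
  ]
}}

```text
time_s: 9.5
tcp_pos: [0.5649, -0.2256, 0.0632]
eef_rot: [180.0, 0.1, 164.6]
contact_force: [0.3, 0.9, 5.5]
gripper_width: 0.0596
```

{"api": "servo_tool", "payload": {
  "targets": [
    {"dx": 0, "dy": 0, "dz": 0.1, "spin": 0, "grip": 50},
    {"dx": 0, "dy": 0, "dz": 0.4, "spin": 0, "grip": 50},
    {"dx": 0, "dy": 0, "dz": 1.2, "spin": 0, "grip": 50},
    {"dx": 0, "dy": 0, "dz": 2.5, "spin": 0, "grip": 50},
    {"dx": 0, "dy": 0, "dz": 4.5, "spin": 0, "grip": 50},
    {"dx": 0, "dy": 0, "dz": 7, "spin": 0, "grip": 50},
    {"dx": 0, "dy": 0, "dz": 10, "spin": 0, "grip": 50},
    {"dx": 0, "dy": 0, "dz": 12.5, "spin": 0, "grip": 50},
    {"dx": 0, "dy": 0, "dz": 14.2, "spin": 0, "grip": 50},
    {"dx": 0, "dy": 0, "dz": 15, "spin": 0, "grip": 50}
  ]
}}

```text
time_s: 10.33
tcp_pos: [0.5654, -0.2259, 0.216]
eef_rot: [180.0, 0.2, 164.6]
contact_force: [0.5, -0.0, -1.9]
gripper_width: 0.0599
```

{"api": "servo_tool", "payload": {
  "targets": [
    {"dx": 0.5, "dy": 1, "dz": 0, "spin": 0, "grip": 50},
    {"dx": 1.5, "dy": 3.5, "dz": 0, "spin": 0, "grip": 50},
    {"dx": 2.5, "dy": 6.5, "dz": 0, "spin": 0, "grip": 50},
    {"dx": 3.7, "dy": 9.5, "dz": 0, "spin": 0, "grip": 50},
    {"dx": 4.9, "dy": 12.5, "dz": 0, "spin": 0, "grip": 50},
    {"dx": 6, "dy": 15.5, "dz": 0, "spin": 0, "grip": 50},
    {"dx": 7.2, "dy": 18.5, "dz": 0, "spin": 0, "grip": 50},
    {"dx": 8.4, "dy": 21.5, "dz": 0, "spin": 0, "grip": 50},
    {"dx": 9.5, "dy": 24.5, "dz": 0, "spin": 0, "grip": 50},
    {"dx": 10.7, "dy": 27.5, "dz": 0, "spin": 0, "grip": 50}
  ]
}}

```text
time_s: 11.17
tcp_pos: [0.6709, 0.0515, 0.2108]
eef_rot: [-179.9, -0.1, 164.6]
contact_force: [0.3, -0.2, -2.4]
gripper_width: 0.0598
```

{"api": "servo_tool", "payload": {
  "targets": [
    {"dx": 1.2, "dy": 3, "dz": 0, "spin": 0, "grip": 50},
    {"dx": 2.3, "dy": 6, "dz": 0, "spin": 0, "grip": 50},
    {"dx": 3.3, "dy": 8.5, "dz": 0, "spin": 0, "grip": 50},
    {"dx": 4, "dy": 10.3, "dz": 0, "spin": 0, "grip": 50},
    {"dx": 4.4, "dy": 11.2, "dz": 0, "spin": 0, "grip": 50},
    {"dx": 4.5, "dy": 11.4, "dz": 0, "spin": 0, "grip": 50},
    {"dx": 4.5, "dy": 11.4, "dz": 0, "spin": 0, "grip": 50},
    {"dx": 4.5, "dy": 11.4, "dz": 0, "spin": 0, "grip": 50},
    {"dx": 4.5, "dy": 11.4, "dz": 0, "spin": 0, "grip": 50},
    {"dx": 4.5, "dy": 11.4, "dz": 0, "spin": 0, "grip": 50}
  ]
}}

```text
time_s: 12.0
tcp_pos: [0.7163, 0.1623, 0.2129]
eef_rot: [180.0, 0.0, 164.5]
contact_force: [-0.3, 0.6, -2.1]
gripper_width: 0.0596
```

Run:
```python
from h import *
import pickle
s=r.get_state();print(s["tcp_pos"],s["eef_rot"],s["contact_force"],s["gripper_width"],s["joints"])
c=r.get_calibration("wrist");pickle.dump(c,open("w5.pkl","wb"))
w=r.capture("wrist");b=r.capture("scene")
for t in ["holder","cup_tab"]:
    for o in r.cut_out(t,"wrist")[:2]:print(t,round(o["p"],2),np.array(o["extent"]).round())
print(proj("wrist",[.628,.146,.09],c))
cv2.imwrite("pics/w5raw.png",w)
cv2.imwrite("pics/w5.png",cv2.resize(w[60:320,120:420],(690,598),interpolation=cv2.INTER_CUBIC))
```

```text
[0.71630356 0.16232708 0.21293538] [1.79991662e+02 1.19347237e-02 1.64510390e+02] [-0.29540349  0.64605132 -2.1267625 ] 0.059646743699407985 [ 2.79075508e+01  2.65466453e+01  8.18965965e+00  2.25650496e-03
 -7.16286140e+01 -1.33397871e+02]
holder 0.84 [154.  36. 289. 169.]
cup_tab 0.62 [195.  61. 312. 287.]
(np.float64(209.6190313621238), np.float64(99.306761385736))
```

View pics/w5.png

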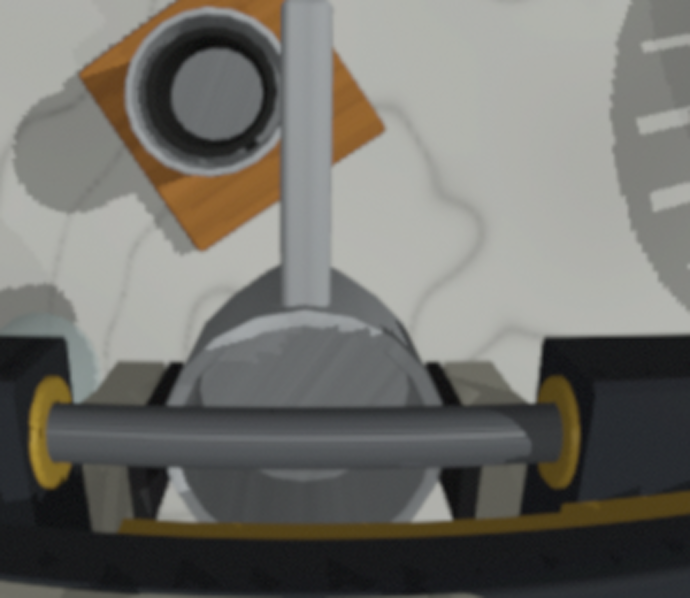

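The holder rim in the crop has its left edge at x 125, top at y 8 and bottom at y 177, so the centre is at (209,92). The held cup is upright, with the rim's front point at (305,310) and left/right edges at about x 167 and 443.

Run:
```python
from h import *
import pickle;c=pickle.load(open("w5.pkl","rb"))
f=lambda x,y,z:at_z("wrist",(120+x/2.3,60+y/2.3),z,c)[:2]
L,T,B=f(125,92,.09),f(208,8,.09),f(208,177,.09)
from scipy.optimize import least_squares
s=least_squares(lambda p:[np.hypot(*(q-p))-.0355 for q in (L,T,B)],[.63,.146]);print("holder",s.x,s.fun,(T+B)/2)
x=np.array([np.cos(np.radians(-15.4)),np.sin(np.radians(-15.4))]);y=np.array([-x[1],x[0]])
t=np.array([.7163,.1623])
F=f(305,311,.245);print("cup front pt rel tcp",(F-t)@x,(F-t)@y,"tab mid y",(f(307,150,.2405)-t)@y,(f(307,280,.2405)-t)@y)
g=s.x-t;print("cm to go",g*100)
```

```text
holder [0.62898399 0.14697274] [ 9.58826843e-06 -2.67268261e-04 -2.66963060e-04] [0.62881065 0.14636515]
cup front pt rel tcp -0.030906617249640705 0.0007931846293521352 tab mid y 0.0012312535853532596 0.0012018977658225427
cm to go [-8.73160103 -1.53272622]
```

{"api": "servo_tool", "payload": {
  "targets": [
    {"dx": -0.6, "dy": -0.1, "dz": 0, "spin": 0, "grip": 50},
    {"dx": -2, "dy": -0.4, "dz": 0, "spin": 0, "grip": 50},
    {"dx": -4, "dy": -0.8, "dz": 0, "spin": 0, "grip": 50},
    {"dx": -6, "dy": -1.1, "dz": -0.5, "spin": 0, "grip": 50},
    {"dx": -7.6, "dy": -1.45, "dz": -1.5, "spin": 0, "grip": 50},
    {"dx": -8.5, "dy": -1.6, "dz": -3, "spin": 0, "grip": 50},
    {"dx": -8.7, "dy": -1.65, "dz": -4.5, "spin": 0, "grip": 50},
    {"dx": -8.7, "dy": -1.65, "dz": -5.3, "spin": 0, "grip": 50},
    {"dx": -8.7, "dy": -1.65, "dz": -5.5, "spin": 0, "grip": 50},
    {"dx": -8.7, "dy": -1.65, "dz": -5.5, "spin": 0, "grip": 50}
  ]
}}

```text
time_s: 13.03
tcp_pos: [0.6295, 0.1469, 0.1573]
eef_rot: [-180.0, -0.0, 164.6]
contact_force: [0.0, 0.1, -2.8]
gripper_width: 0.0599
```

Run:
```python
from h import *
s=r.get_state();print(s["tcp_pos"],s["contact_force"],s["gripper_width"])
b=r.capture("scene");d=r.capture("side")
k=lambda im:cv2.resize(im,(390,390),interpolation=cv2.INTER_CUBIC)
cv2.imwrite("pics/p6.png",np.hstack([k(b[150:240,260:350]),k(d[190:280,190:280])]))
F=[]
for i in range(6):
    r.capture("side");F.append(r.get_state()["contact_force"])
print(np.mean(F,0),np.std(F,0))
```

```text
[0.62949183 0.14687134 0.15728522] [ 0.01617108  0.09329155 -2.80203187] 0.0598817680086936
[ 0.21423709  0.05517619 -2.36672014] [0.34545786 0.37991167 0.42561803]
```

View pics/p6.png

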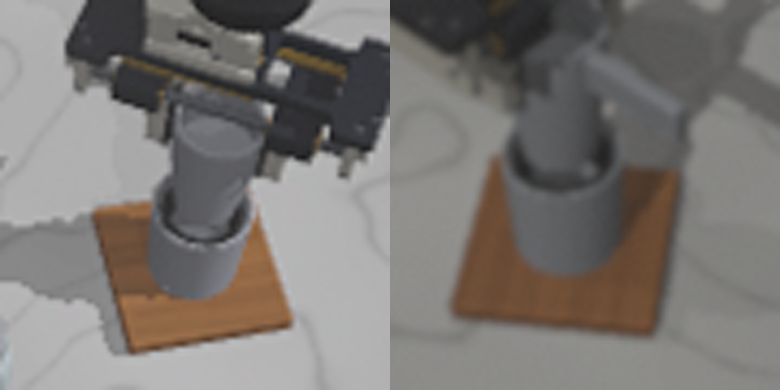

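Both views show the cup upright and centred over the holder's mouth, and the hanging load is about 2.4 N. I'll go down to just above the earliest contact depth.

{"api": "servo_tool", "payload": {
  "targets": [
    {"dx": 0, "dy": -0.05, "dz": -0.2, "spin": 0, "grip": 50},
    {"dx": 0, "dy": -0.05, "dz": -0.5, "spin": 0, "grip": 50},
    {"dx": 0, "dy": -0.05, "dz": -0.8, "spin": 0, "grip": 50},
    {"dx": 0, "dy": -0.05, "dz": -1.1, "spin": 0, "grip": 50},
    {"dx": 0, "dy": -0.05, "dz": -1.4, "spin": 0, "grip": 50},
    {"dx": 0, "dy": -0.05, "dz": -1.7, "spin": 0, "grip": 50},
    {"dx": 0, "dy": -0.05, "dz": -1.9, "spin": 0, "grip": 50},
    {"dx": 0, "dy": -0.05, "dz": -2.1, "spin": 0, "grip": 50},
    {"dx": 0, "dy": -0.05, "dz": -2.1, "spin": 0, "grip": 50},
    {"dx": 0, "dy": -0.05, "dz": -2.1, "spin": 0, "grip": 50}
  ]
}}

```text
time_s: 14.27
tcp_pos: [0.6295, 0.1465, 0.1365]
eef_rot: [-180.0, -0.0, 164.6]
contact_force: [0.6, 0.1, -2.4]
gripper_width: 0.06
```

{"api": "servo_tool", "payload": {
  "targets": [
    {"dx": 0, "dy": 0, "dz": -0.02, "spin": 0, "grip": 50},
    {"dx": 0, "dy": 0, "dz": -0.05, "spin": 0, "grip": 50},
    {"dx": 0, "dy": 0, "dz": -0.08, "spin": 0, "grip": 50},
    {"dx": 0, "dy": 0, "dz": -0.11, "spin": 0, "grip": 50},
    {"dx": 0, "dy": 0, "dz": -0.14, "spin": 0, "grip": 50},
    {"dx": 0, "dy": 0, "dz": -0.17, "spin": 0, "grip": 50},
    {"dx": 0, "dy": 0, "dz": -0.2, "spin": 0, "grip": 50},
    {"dx": 0, "dy": 0, "dz": -0.2, "spin": 0, "grip": 50},
    {"dx": 0, "dy": 0, "dz": -0.2, "spin": 0, "grip": 50},
    {"dx": 0, "dy": 0, "dz": -0.2, "spin": 0, "grip": 50}
  ]
}}

```text
time_s: 15.1
tcp_pos: [0.6295, 0.1465, 0.1346]
eef_rot: [180.0, 0.0, 164.6]
contact_force: [0.7, 0.5, -1.9]
gripper_width: 0.0597
```

{"api": "servo_tool", "payload": {
  "targets": [
    {"dx": 0, "dy": 0, "dz": -0.03, "spin": 0, "grip": 50},
    {"dx": 0, "dy": 0, "dz": -0.06, "spin": 0, "grip": 50},
    {"dx": 0, "dy": 0, "dz": -0.09, "spin": 0, "grip": 50},
    {"dx": 0, "dy": 0, "dz": -0.12, "spin": 0, "grip": 50},
    {"dx": 0, "dy": 0, "dz": -0.15, "spin": 0, "grip": 50},
    {"dx": 0, "dy": 0, "dz": -0.18, "spin": 0, "grip": 50},
    {"dx": 0, "dy": 0, "dz": -0.2, "spin": 0, "grip": 50},
    {"dx": 0, "dy": 0, "dz": -0.2, "spin": 0, "grip": 50},
    {"dx": 0, "dy": 0, "dz": -0.2, "spin": 0, "grip": 50},
    {"dx": 0, "dy": 0, "dz": -0.2, "spin": 0, "grip": 50}
  ]
}}

```text
time_s: 15.93
tcp_pos: [0.6294, 0.1464, 0.1325]
eef_rot: [-180.0, -0.0, 164.6]
contact_force: [0.6, -0.8, -2.7]
gripper_width: 0.0599
```

{"api": "servo_tool", "payload": {
  "targets": [
    {"dx": 0, "dy": 0, "dz": -0.03, "spin": 0, "grip": 50},
    {"dx": 0, "dy": 0, "dz": -0.06, "spin": 0, "grip": 50},
    {"dx": 0, "dy": 0, "dz": -0.09, "spin": 0, "grip": 50},
    {"dx": 0, "dy": 0, "dz": -0.12, "spin": 0, "grip": 50},
    {"dx": 0, "dy": 0, "dz": -0.15, "spin": 0, "grip": 50},
    {"dx": 0, "dy": 0, "dz": -0.18, "spin": 0, "grip": 50},
    {"dx": 0, "dy": 0, "dz": -0.2, "spin": 0, "grip": 50},
    {"dx": 0, "dy": 0, "dz": -0.2, "spin": 0, "grip": 50},
    {"dx": 0, "dy": 0, "dz": -0.2, "spin": 0, "grip": 50},
    {"dx": 0, "dy": 0, "dz": -0.2, "spin": 0, "grip": 50}
  ]
}}

```text
time_s: 16.77
tcp_pos: [0.6295, 0.1463, 0.1307]
eef_rot: [-180.0, 0.0, 164.6]
contact_force: [-0.2, -3.9, 0.5]
gripper_width: 0.0595
```

Contact has begun, with a side force of -3.9 N in y. I'll shift 1 mm towards -y.

{"api": "servo_tool", "payload": {
  "targets": [
    {"dx": 0, "dy": -0.03, "dz": 0, "spin": 0, "grip": 50},
    {"dx": 0, "dy": -0.06, "dz": 0, "spin": 0, "grip": 50},
    {"dx": 0, "dy": -0.1, "dz": 0, "spin": 0, "grip": 50},
    {"dx": 0, "dy": -0.1, "dz": 0, "spin": 0, "grip": 50},
    {"dx": 0, "dy": -0.1, "dz": 0, "spin": 0, "grip": 50},
    {"dx": 0, "dy": -0.1, "dz": 0, "spin": 0, "grip": 50},
    {"dx": 0, "dy": -0.1, "dz": 0, "spin": 0, "grip": 50},
    {"dx": 0, "dy": -0.1, "dz": 0, "spin": 0, "grip": 50},
    {"dx": 0, "dy": -0.1, "dz": 0, "spin": 0, "grip": 50},
    {"dx": 0, "dy": -0.1, "dz": 0, "spin": 0, "grip": 50}
  ]
}}

```text
time_s: 17.6
tcp_pos: [0.6296, 0.1459, 0.1305]
eef_rot: [180.0, 0.0, 164.6]
contact_force: [-0.3, 2.6, -1.2]
gripper_width: 0.0599
```

{"api": "servo_tool", "payload": {
  "targets": [
    {"dx": 0, "dy": 0.04, "dz": 0, "spin": 0, "grip": 50},
    {"dx": 0, "dy": 0.04, "dz": -0.02, "spin": 0, "grip": 50},
    {"dx": 0, "dy": 0.04, "dz": -0.04, "spin": 0, "grip": 50},
    {"dx": 0, "dy": 0.04, "dz": -0.06, "spin": 0, "grip": 50},
    {"dx": 0, "dy": 0.04, "dz": -0.08, "spin": 0, "grip": 50},
    {"dx": 0, "dy": 0.04, "dz": -0.1, "spin": 0, "grip": 50},
    {"dx": 0, "dy": 0.04, "dz": -0.1, "spin": 0, "grip": 50},
    {"dx": 0, "dy": 0.04, "dz": -0.1, "spin": 0, "grip": 50},
    {"dx": 0, "dy": 0.04, "dz": -0.1, "spin": 0, "grip": 50},
    {"dx": 0, "dy": 0.04, "dz": -0.1, "spin": 0, "grip": 50}
  ]
}}

```text
time_s: 18.43
tcp_pos: [0.6296, 0.1459, 0.1297]
eef_rot: [180.0, 0.0, 164.6]
contact_force: [-1.9, 1.0, 3.0]
gripper_width: 0.0597
```

{"api": "servo_tool", "payload": {
  "targets": [
    {"dx": -0.02, "dy": 0, "dz": 0, "spin": 0, "grip": 50},
    {"dx": -0.03, "dy": 0, "dz": -0.02, "spin": 0, "grip": 50},
    {"dx": -0.03, "dy": 0, "dz": -0.04, "spin": 0, "grip": 50},
    {"dx": -0.03, "dy": 0, "dz": -0.06, "spin": 0, "grip": 50},
    {"dx": -0.03, "dy": 0, "dz": -0.08, "spin": 0, "grip": 50},
    {"dx": -0.03, "dy": 0, "dz": -0.08, "spin": 0, "grip": 50},
    {"dx": -0.03, "dy": 0, "dz": -0.08, "spin": 0, "grip": 50},
    {"dx": -0.03, "dy": 0, "dz": -0.08, "spin": 0, "grip": 50},
    {"dx": -0.03, "dy": 0, "dz": -0.08, "spin": 0, "grip": 50},
    {"dx": -0.03, "dy": 0, "dz": -0.08, "spin": 0, "grip": 50}
  ]
}}

```text
time_s: 19.27
tcp_pos: [0.6294, 0.1459, 0.129]
eef_rot: [180.0, 0.0, 164.6]
contact_force: [0.7, 1.1, 4.4]
gripper_width: 0.0597
```

Run:
```python
from h import *
F=[]
for i in range(4):
    r.capture("side");F.append(r.get_state()["contact_force"])
print(np.mean(F,0),np.std(F,0),r.get_state()["tcp_pos"])
```

```text
[0.80363468 1.43170659 4.67813935] [0.65204771 0.72721785 0.22917824] [0.62941496 0.14595342 0.1289292 ]
```

{"api": "servo_tool", "payload": {
  "targets": [
    {"dx": 0, "dy": 0.02, "dz": -0.02, "spin": 0, "grip": 50},
    {"dx": 0, "dy": 0.02, "dz": -0.04, "spin": 0, "grip": 50},
    {"dx": 0, "dy": 0.02, "dz": -0.06, "spin": 0, "grip": 50},
    {"dx": 0, "dy": 0.02, "dz": -0.08, "spin": 0, "grip": 50},
    {"dx": 0, "dy": 0.02, "dz": -0.1, "spin": 0, "grip": 50},
    {"dx": 0, "dy": 0.02, "dz": -0.1, "spin": 0, "grip": 50},
    {"dx": 0, "dy": 0.02, "dz": -0.1, "spin": 0, "grip": 50},
    {"dx": 0, "dy": 0.02, "dz": -0.1, "spin": 0, "grip": 50},
    {"dx": 0, "dy": 0.02, "dz": -0.1, "spin": 0, "grip": 50},
    {"dx": 0, "dy": 0.02, "dz": -0.1, "spin": 0, "grip": 50}
  ]
}}

```text
time_s: 20.3
tcp_pos: [0.6294, 0.146, 0.1282]
eef_rot: [180.0, 0.0, 164.6]
contact_force: [0.4, 0.7, 5.7]
gripper_width: 0.0598
```

```bash
cat > f.py <<'E'
from h import *
F=[]
for i in range(3):
    r.capture("side");F.append(r.get_state()["contact_force"])
print(np.mean(F,0),np.std(F,0),r.get_state()["tcp_pos"])
E
python3 f.py
```

```text
[-0.05225401  1.06708305  6.62031739] [0.34747061 0.22777462 0.19445577] [0.62943342 0.1459958  0.12817291]
```

{"api": "servo_tool", "payload": {
  "targets": [
    {"dx": 0, "dy": 0, "dz": -0.03, "spin": 0, "grip": 50},
    {"dx": 0, "dy": 0, "dz": -0.06, "spin": 0, "grip": 50},
    {"dx": 0, "dy": 0, "dz": -0.09, "spin": 0, "grip": 50},
    {"dx": 0, "dy": 0, "dz": -0.11, "spin": 0, "grip": 50},
    {"dx": 0, "dy": 0, "dz": -0.11, "spin": 0, "grip": 50},
    {"dx": 0, "dy": 0, "dz": -0.11, "spin": 0, "grip": 50},
    {"dx": 0, "dy": 0, "dz": -0.11, "spin": 0, "grip": 50},
    {"dx": 0, "dy": 0, "dz": -0.11, "spin": 0, "grip": 50},
    {"dx": 0, "dy": 0, "dz": -0.11, "spin": 0, "grip": 50},
    {"dx": 0, "dy": 0, "dz": -0.11, "spin": 0, "grip": 50}
  ]
}}

```text
time_s: 21.28
tcp_pos: [0.6295, 0.146, 0.1275]
eef_rot: [180.0, 0.0, 164.6]
contact_force: [-0.4, -0.9, 8.6]
gripper_width: 0.0597
```

```bash
python3 f.py
```

```text
[-1.24030547  0.49439189  9.32930762] [0.34300711 0.30303131 0.1122701 ] [0.62947987 0.1459965  0.12748019]
```

{"api": "servo_tool", "payload": {
  "targets": [
    {"dx": 0, "dy": 0, "dz": 0, "spin": 0, "grip": 100},
    {"dx": 0, "dy": 0, "dz": 0, "spin": 0, "grip": 100},
    {"dx": 0, "dy": 0, "dz": 0, "spin": 0, "grip": 100},
    {"dx": 0, "dy": 0, "dz": 0, "spin": 0, "grip": 100},
    {"dx": 0, "dy": 0, "dz": 0, "spin": 0, "grip": 100},
    {"dx": 0, "dy": 0, "dz": 0, "spin": 0, "grip": 100},
    {"dx": 0, "dy": 0, "dz": 0.2, "spin": 0, "grip": 100},
    {"dx": 0, "dy": 0, "dz": 0.6, "spin": 0, "grip": 100},
    {"dx": 0, "dy": 0, "dz": 1.2, "spin": 0, "grip": 100},
    {"dx": 0, "dy": 0, "dz": 2, "spin": 0, "grip": 100}
  ]
}}

```text
time_s: 22.27
tcp_pos: [0.629, 0.146, 0.147]
eef_rot: [-180.0, -0.0, 164.6]
contact_force: [0.9, 0.4, -0.3]
gripper_width: 0.0878
```

{"api": "servo_tool", "payload": {
  "targets": [
    {"dx": 0, "dy": 0, "dz": 1, "spin": 0, "grip": 100},
    {"dx": 0, "dy": 0, "dz": 3, "spin": 0, "grip": 100},
    {"dx": 0, "dy": 0, "dz": 5.5, "spin": 0, "grip": 100},
    {"dx": 0, "dy": 0, "dz": 8, "spin": 0, "grip": 100},
    {"dx": 1, "dy": -0.2, "dz": 10, "spin": 0, "grip": 100},
    {"dx": 3, "dy": -0.8, "dz": 12, "spin": 0, "grip": 100},
    {"dx": 5, "dy": -1.4, "dz": 13, "spin": 0, "grip": 100},
    {"dx": 6, "dy": -1.7, "dz": 13, "spin": 0, "grip": 100},
    {"dx": 6, "dy": -1.7, "dz": 13, "spin": 0, "grip": 100},
    {"dx": 6, "dy": -1.7, "dz": 13, "spin": 0, "grip": 100}
  ]
}}

```text
time_s: 23.1
tcp_pos: [0.6887, 0.1288, 0.2757]
eef_rot: [-180.0, -0.1, 164.5]
contact_force: [-0.6, -0.5, -0.7]
gripper_width: 0.0876
```

Run:
```python
from h import *
s=r.get_state();print(s["tcp_pos"],s["contact_force"],s["gripper_width"])
w=r.capture("wrist");b=r.capture("scene");d=r.capture("side")
k=lambda im:cv2.resize(im,(390,390),interpolation=cv2.INTER_CUBIC)
c=lambda im,u,v,h:k(im[v-h:v+h,u-h:u+h])
u,v=map(int,proj("wrist",[.629,.146,.15]));v=max(v,75)
cv2.imwrite("pics/p7.png",cv2.resize(np.hstack([c(w,u,v,75),c(d,235,225,45)]),(780,390)))
print(u,v,[np.round(at_z("scene",p,.15),3) for p in [(306,180)]])
```

```text
[0.68874764 0.12881288 0.27573353] [-0.61946299 -0.47410668 -0.65056479] 0.0876490128304733
252 119 [array([0.609, 0.14 , 0.15 ])]
```

View pics/p7.png

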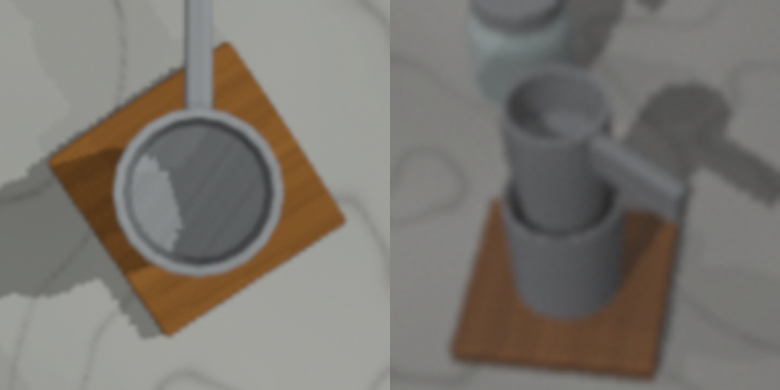

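The cup stands upright and centred on the foot in both views, the gripper is clear, and the force is back near zero. I'm handing the job in.

```bash
python3 -c "
from plant import r
print(r.close_job())"
```

```text
the job is handed in; nothing more can be done
None
```

The cup is nested in the rubber-lined holder, and the job was handed in at about 23 s of the 61 s allowed. I slid it out of the pigeonhole by its tab, set it free, and re-gripped it by the collar. I then lowered it into the holder and pressed it down with about 9.3 N at the wrist for roughly half a second. The cup's own weight of about 2.4 N comes on top of that.

- **Final check:** the wrist and side pictures show the cup upright and centred, with the gripper open and clear. The force reading was back near zero.
- **Bystanders:** I never came near the sponge, jar or canopy, but I did not measure their positions again at the end.
- **Side forces:** at first contact the sleeve pushed sideways with up to about 4 N. I corrected this by shifting less than 1 mm, which brought it down to about 1 N.
- **Disagreement:** the push stiffened by only about 2 N per mm, against the 4 N per mm expected from the sleeve. I put that down to give in the arm and grip, and went by the force reading rather than the depth.
- **Refused move:** one move call was refused because a value was missing. I sent it again, and nothing moved in between.

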